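# Charge the shaker with mixing balls and lift it out level

## Task

Tip all four steel balls from the blue scoop through the funnel mouth into the green shaker while the shaker stands in its wooden stand, without touching the balls with the gripper or tipping the shaker over, then set the scoop back down upright on the table and let go of it. Then grip the shaker, lift it straight out until its foot is a good hand's breadth (at least 8 cm) above the table, and finish still holding it there, upright and still, with all the balls inside. Leave the shellac tin, the plaster lemon and the roll of tape where they are.

Things in the scene. Friction and masses are not known exactly. Their poses are not given: they have to be found in the camera images.
- scoop: Blue pouring scoop, 143 x 46 x 100 mm, about 0.15 kg, loose on the table. Origin: on its underside; z up, x points the way it pours (at the start roughly towards the robot). Straight chute, 24 mm wide inside, from its closed end (x = -35 mm) to its open lip (x = 65 mm); walls 24 mm high. The floor rises 7 degrees to the lip; the balls roll out by the time the scoop is tipped 30 degrees lip down.
- scoop_grip (a point): Grip point in the scoop's upright wooden grip block, at scoop frame (-58, 0, 80) mm. The block stands behind the closed end: 40 mm long (x = -78 to -38 mm), 14 mm thick (y = -7 to 7 mm), z = 4 to 100 mm. Take it from above, fingers closing along the scoop's y.
- scoop_lip (a point): Middle of the open lip of the chute floor, where the balls leave: scoop frame (65, 0, 22) mm.
- shaker: Green round shaker, 135 mm high, about 0.16 kg, loose in the stand's socket. Origin: centre of its underside, z up its axis. Narrow tube (38 mm outside, 30 mm inside, floor at z = 6 mm) up to z = 85 mm, funnel cone to z = 105 mm, then a straight collar of 66 mm outside diameter to z = 135 mm. Grip the collar across from above, fingers outside it.
- shaker_mouth (a point): Centre of the shaker's mouth, in the plane of its rim (shaker frame z = 135 mm). The mouth is 58 mm wide inside, its wall 4 mm.
- stand: Dark wooden block, 90 x 90 x 35 mm, fixed to the table. Origin: centre of its underside. In its top is a round socket of 42 mm diameter, 25 mm deep, its floor 10 mm above the table, in which the shaker's foot stands loosely (2 mm play all round).
- ball0_center (a point): Polished steel mixing ball, diameter 14 mm, 12 g; this point is its centre. The four balls start in the scoop's chute against its closed end.
- ball1_center (a point): Polished steel mixing ball, diameter 14 mm, 12 g; this point is its centre. The four balls start in the scoop's chute against its closed end.
- ball2_center (a point): Polished steel mixing ball, diameter 14 mm, 12 g; this point is its centre. The four balls start in the scoop's chute against its closed end.
- ball3_center (a point): Polished steel mixing ball, diameter 14 mm, 12 g; this point is its centre. The four balls start in the scoop's chute against its closed end.
- shellac_tin: Bystander: grey metal tin with red cap, 73 mm across, 94 mm high; origin at the centre of its underside.
- cast_lemon: Bystander: white plaster lemon, 48 x 80 x 43 mm; origin at the centre of its underside.
- masking_tape: Bystander: roll of tan tape lying flat, 96 mm across, 25 mm high; origin at the centre of its underside.

How it is judged:
On the way, in this order (a step that is already met when the one before it is completed fails the run):
1. all four balls are in the shaker's tube while the shaker stands in its stand (z of ball0_center in the frame of shaker between 0.004 and 0.085 m and x of ball0_center in the frame of shaker between -0.019 and 0.019 m and y of ball0_center in the frame of shaker between -0.019 and 0.019 m and z of ball1_center in the frame of shaker between 0.004 and 0.085 m and x of ball1_center in the frame of shaker between -0.019 and 0.019 m and y of ball1_center in the frame of shaker between -0.019 and 0.019 m and z of ball2_center in the frame of shaker between 0.004 and 0.085 m and x of ball2_center in the frame of shaker between -0.019 and 0.019 m and y of ball2_center in the frame of shaker between -0.019 and 0.019 m and z of ball3_center in the frame of shaker between 0.004 and 0.085 m and x of ball3_center in the frame of shaker between -0.019 and 0.019 m and y of ball3_center in the frame of shaker between -0.019 and 0.019 m and horizontal distance between shaker and stand below 0.012 m and height (world z) of shaker below 0.02 m and angle between shaker's own z axis and vertical below 0.2 rad), for 0.2 s.
2. the scoop stands upright on the table, let go, with the charged shaker still in its stand (all of step 1 and height (world z) of scoop between -0.005 and 0.008 m and angle between scoop's own z axis and vertical below 0.1 rad and contact force between the fingers and scoop below 0.05 N and linear speed of scoop below 0.03 m/s), for 0.2 s.
At the end, for the whole second after the job is handed in: Fingers hold the shaker, foot over 75 mm above the table, clear of stand and scoop, within 8 degrees of upright and still (under 20 mm/s, 0.15 rad/s); all four balls in its tube; the scoop stands upright (within 6 degrees) on the table, let go (z of ball0_center in the frame of shaker between 0.004 and 0.085 m and x of ball0_center in the frame of shaker between -0.019 and 0.019 m and y of ball0_center in the frame of shaker between -0.019 and 0.019 m and z of ball1_center in the frame of shaker between 0.004 and 0.085 m and x of ball1_center in the frame of shaker between -0.019 and 0.019 m and y of ball1_center in the frame of shaker between -0.019 and 0.019 m and z of ball2_center in the frame of shaker between 0.004 and 0.085 m and x of ball2_center in the frame of shaker between -0.019 and 0.019 m and y of ball2_center in the frame of shaker between -0.019 and 0.019 m and z of ball3_center in the frame of shaker between 0.004 and 0.085 m and x of ball3_center in the frame of shaker between -0.019 and 0.019 m and y of ball3_center in the frame of shaker between -0.019 and 0.019 m and height (world z) of scoop between -0.005 and 0.008 m and angle between scoop's own z axis and vertical below 0.1 rad and contact force between the fingers and scoop below 0.05 N and linear speed of scoop below 0.03 m/s and height (world z) of shaker above 0.075 m and angle between shaker's own z axis and vertical below 0.14 rad and linear speed of shaker below 0.02 m/s and angular speed of shaker below 0.15 rad/s and contact force between the fingers and shaker above 1 N and contact force between each of stand, scoop and shaker below 0.05 N); the arm keeps its last pose, push and grip.
It fails at once if a bystander (tin, lemon, tape) is moved by more than 30 mm (distance of any of shellac_tin, cast_lemon, masking_tape from where it was at the start of the episode above 0.03 m).
It fails at once if the fingers touch a ball (contact force between the fingers and ball0 above 0.3 N or contact force between the fingers and ball1 above 0.3 N or contact force between the fingers and ball2 above 0.3 N or contact force between the fingers and ball3 above 0.3 N).
It fails at once if the shaker is tipped by more than 25 degrees (angle between shaker's own z axis and vertical above 0.44 rad).
It also fails if it takes over 72 s, if anything falls off the work surface, if the arm or the gripper's body presses on something with over 40 N, if the wrist force passes 120 N, or if a joint passes its speed limit or range.

## Robot

A 7-joint arm with a two-finger parallel gripper is mounted at the origin on a cart in front of the work surface, level with it; the furniture and walls round the work are solid. World frame = base frame: x ahead of the robot, y to its left, z up, the work surface at z = 0. Lengths are in m, angles in rad, forces in N, time in s.
With the tool pointing down it reaches from about 0.4 to 0.925 m from the base axis. Payload 5.6 kg.
Tool frame: the origin (TCP) lies at the very end of the fingers, on their centre line; the grasp point (between the pads) lies r.grip_depth behind it (r.grip_depth is the distance from the TCP to the grasp point, in m); z points along the fingers, y is the line along which they close (so a half turn about z gives the same grasp; the last joint's range is limited). The gripper opens to 85 mm and grips with 20 to 120 N. Pads are 22 mm wide; open, the fingers measure 114 mm over their backs; the gripper's body (76 mm by 85 mm) begins 54 mm behind the grasp point. The pads swing forward as they close: fully open they stand 13 mm farther back than shut.
Start: joints at [-1.334, 0.468, -0.012, 1.603, 0.006, 1.071, -0.056], TCP at [0.18, 0.625, 0.231] pointing down, gripper open.
Joint ranges: [-2.53, 2.53], [-0.31, 2.02], [-1.57, 1.55], [0.28, 2.44], [-1.29, 4.43], [0.15, 1.84], [-2.92, 2.92]. Speed limits (rad/s): [2.57, 2.57, 3.14, 3.14, 3.14, 3.14, 3.14].

## Interface

Orientations are given as [roll, pitch, yaw] about the fixed x, y, z axes, in that order (R = Rz(yaw) Ry(pitch) Rx(roll)).
In Python, from rig import r gives the robot as it stands.
- The arm moves only by the shell command python3 steer.py FILE, which reads ROWS from the file FILE. ROWS is a JSON list that holds a single list of rows (three levels of brackets), with 1 to 10 rows, each of 5 numbers: the finger opening in m, then dx, dy, dz in units of 5 mm, then a turn about the tool's z in units of 0.2 rad; each row is the pose to reach, as a shift and turn from the pose commanded when the command began, along the tool's axes at that moment; what a row does not reach only later rows make up. A row lasts 1/8 s, in which the tool goes at most 0.0625 m and 0.188 rad, less where a joint would pass 70% of its speed; a pose out of reach is approached as far as the arm can. The fingers move at their own pace and stop on an object; the grip force is fixed at half the most. Time passes only in rows, so rows that do not move let the fingers close. It prints the time, the measured TCP pose, the force, the opening and the grip force at its end. Input that does not fit is refused with a message, and nothing moves.
- r.read_state(): the state, without advancing time (a new reading comes with each control period).
- r.get_image(name): name is "side" or "top" or "wrist"; returns a dict with "pixels" (400x640x3 uint8, red, green, blue), "camera_matrix" (3x3 intrinsics, pixels), "k1" (the pictures are not rectified: a ray, as slopes to the right and down, at radius r is drawn at 1 + k1 r^2 times it, then the intrinsics apply), "world_to_cam" (4x4, takes a point from world to camera coordinates); the wrist camera has in their place "T_tool_cam" (4x4, takes a point from camera to tool coordinates, whose origin is the TCP and whose axes are the flange's). Camera axes: x right, y up, looking along -z (the intrinsics and any distortion apply to the point x, -y, -z); pixel columns grow to the right and rows downward; lengths in m; the calibration is good to about 2 mm. A picture is of the moment at which its call begins: read the wrist's pose just before it. There is no depth.
- r.job_done(): hands the job in; it is judged then, once.
The state is a dict: "t": time; "qpos": joint angles; "qvel": joint speeds; "joint_efforts": joint torques, N m; "eef_pos": TCP position; "eef_rot": TCP orientation; "contact_force": force on the tool from outside, world axes, zero at the start; "ft_torque": the same for the moment, N m; "gripper_width": finger opening in m; "gripper_force": force on a finger pad.
Only numpy, scipy, OpenCV 4.12 (cv2) and the standard library are available. Lean on these libraries where they do the work, as an engineer would, in place of code of your own. Each camera call takes 0.05 s, during which the arm holds its last target. There are 200 camera calls.

## Working session

There is one attempt and no reset: what is moved stays moved. The work goes in short steps, Python scripts to look and compute and a shell command to move; the robot and the scene stay as the last step left them, time stands still between calls to the robot, and variables do not carry over. Pictures are saved under pics/ and viewed, at most 10 in all, crops included, and the job is handed in when it is done.

```bash
ls -la; mkdir -p pics
python3 - <<'E'
from rig import r
import cv2,numpy as np
print({k:np.round(v,3) for k,v in r.read_state().items()}, r.grip_depth)
for n in("side","top","wrist"):
    d=r.get_image(n); np.savez(f"{n}0.npz",**d); cv2.imwrite(f"pics/{n}0.png",d["pixels"][...,::-1])
    print(n,{k:np.round(v,3).tolist() for k,v in d.items() if k!="pixels"})
E
```

```text
total 20
drwxr-xr-x  3 agent agent 4096 Nov 27 05:44 .
drwxr-xr-x 23 root  root  4096 Nov 27 05:44 ..
drwxr-xr-x  2 agent agent 4096 Nov 27 05:44 pics
-rw-r--r--  1 agent agent   40 Jan  1  1970 rig.py
-rw-r--r--  1 agent agent   61 Jan  1  1970 steer.py
  3 rig.py
  5 steer.py
  8 total
{'t': np.float64(0.0), 'qpos': array([-1.334,  0.468, -0.012,  1.604,  0.006,  1.071, -0.056]), 'qvel': array([ 0.001, -0.   ,  0.002, -0.001,  0.002,  0.   , -0.001]), 'joint_efforts': array([ 0.0000e+00, -5.3236e+01,  2.2000e-02, -2.5131e+01,  1.2000e-02,
        8.0000e-03,  0.0000e+00]), 'eef_pos': array([0.179, 0.624, 0.23 ]), 'eef_rot': array([-3.14 ,  0.   ,  2.862]), 'contact_force': array([-0.424, -0.014,  0.172]), 'ft_torque': array([-0.026,  0.013, -0.049]), 'gripper_force': np.float64(0.0), 'gripper_width': np.float64(0.085)} 0.0187
side {'camera_matrix': [[365.847, 0.0, 316.543], [0.0, 365.847, 201.159], [0.0, 0.0, 1.0]], 'k1': -0.006, 'world_to_cam': [[0.999, -0.031, 0.018, -0.574], [0.002, 0.545, 0.838, -0.048], [-0.036, -0.838, 0.545, -0.932], [0.0, 0.0, 0.0, 1.0]]}
top {'camera_matrix': [[508.688, 0.0, 318.977], [0.0, 508.688, 192.114], [0.0, 0.0, 1.0]], 'k1': -0.043, 'world_to_cam': [[0.045, -0.999, -0.002, -0.069], [0.976, 0.044, 0.213, -0.582], [-0.213, -0.011, 0.977, -1.06], [0.0, 0.0, 0.0, 1.0]]}
wrist {'camera_matrix': [[289.219, 0.0, 315.056], [0.0, 289.219, 202.174], [0.0, 0.0, 1.0]], 'k1': -0.032, 'T_tool_cam': [[0.0, 0.962, 0.274, 0.07], [1.0, -0.0, 0.001, -0.0], [0.001, 0.274, -0.962, -0.141], [0.0, 0.0, 0.0, 1.0]]}
```
View pics/top0.png

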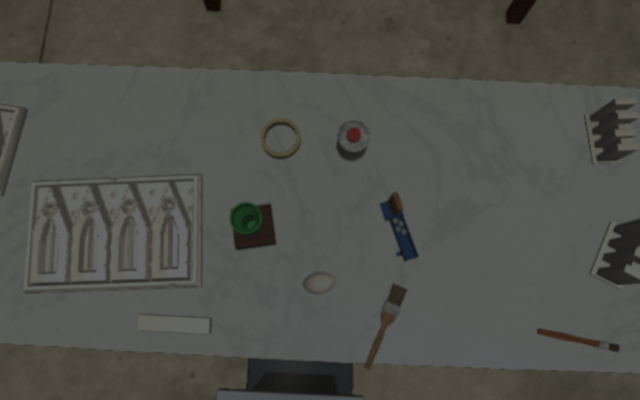

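View pics/side0.png

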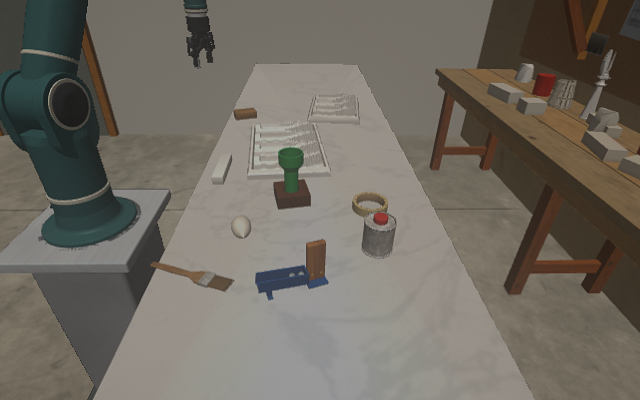

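Create h.py:
```python
import numpy as np, cv2
from scipy.spatial.transform import Rotation as Ro
def Twc(d,st=None):
    if "world_to_cam" in d: return np.linalg.inv(d["world_to_cam"])
    T=np.eye(4); T[:3,:3]=Ro.from_euler("xyz",st["eef_rot"]).as_matrix(); T[:3,3]=st["eef_pos"]
    return T@d["T_tool_cam"]
def ray(d,uv,st=None):
    T=Twc(d,st); K=d["camera_matrix"]; k=float(d["k1"])
    q=np.array([(uv[0]-K[0,2])/K[0,0],(uv[1]-K[1,2])/K[1,1]]); s=q.copy()
    for _ in range(8): s=q/(1+k*(s@s))
    v=T[:3,:3]@np.array([s[0],-s[1],-1]); return T[:3,3],v/np.linalg.norm(v)
def onz(d,uv,z,st=None):
    o,v=ray(d,uv,st); return o+v*(z-o[2])/v[2]
def tri(a,b):
    (o1,v1),(o2,v2)=a,b
    s=np.linalg.lstsq(np.c_[v1,-v2],o2-o1,rcond=None)[0]
    p,q=o1+s[0]*v1,o2+s[1]*v2; return (p+q)/2,np.linalg.norm(p-q)
def mask(d,lo,hi):
    m=cv2.inRange(cv2.cvtColor(d["pixels"],cv2.COLOR_RGB2HSV),lo,hi)
    c,_=cv2.findContours(m,cv2.RETR_EXTERNAL,cv2.CHAIN_APPROX_NONE)
    return sorted(c,key=cv2.contourArea)[::-1]
BLUE=((100,120,30),(130,255,255)); GREEN=((55,100,20),(85,255,255)); BROWN=((5,100,60),(20,255,255))
def totool(st,dw):
    return Ro.from_euler("xyz",st["eef_rot"]).as_matrix().T@np.asarray(dw)
```

Run:
```python
from h import *
D={n:dict(np.load(f"{n}0.npz")) for n in("top","side")}
for n,d in D.items():
    for c,nm in((BLUE,"blue"),(GREEN,"green"),(BROWN,"brown")):
        for q in mask(d,*c)[:3]:
            if cv2.contourArea(q)>15: print(n,nm,cv2.contourArea(q),np.round(cv2.minAreaRect(q)[0],1),np.round(cv2.minAreaRect(q)[1:][0],1),cv2.boundingRect(q))
t=cv2.resize(D["top"]["pixels"][180:280,220:430],None,fx=3.8,fy=3.8,interpolation=2)
s=cv2.resize(D["side"]["pixels"][140:310,240:340],None,fx=3,fy=3,interpolation=2)
cv2.imwrite("pics/t1.png",cv2.convertScaleAbs(t[...,::-1],alpha=2)); cv2.imwrite("pics/s1.png",s[...,::-1])
```

```text
top blue 223.5 [405.1 244.6] [28.2 10.6] (396, 233, 20, 26)
top blue 74.5 [387.  210.5] [17.   9.4] (381, 203, 15, 17)
top green 762.5 [246.5 218.5] [31. 31.] (231, 203, 32, 32)
top brown 104.0 [382.5 326. ] [11.6 26.4] (377, 312, 17, 27)
top brown 58.5 [372.7 352.1] [ 4.  26.3] (367, 340, 13, 25)
top brown 58.0 [553.2 334.2] [29.1  4.1] (539, 330, 29, 10)
side green 19.5 [290.2 154.3] [23.2  8.3] (279, 149, 24, 10)
side brown 7552.0 [558.3 124.1] [256.9  65. ] (438, 68, 202, 162)
side brown 5791.5 [506.9 212.2] [243.9 121. ] (432, 94, 199, 200)
side brown 908.0 [588.   29.5] [59. 40.] (568, 0, 41, 60)
```

View pics/t1.png

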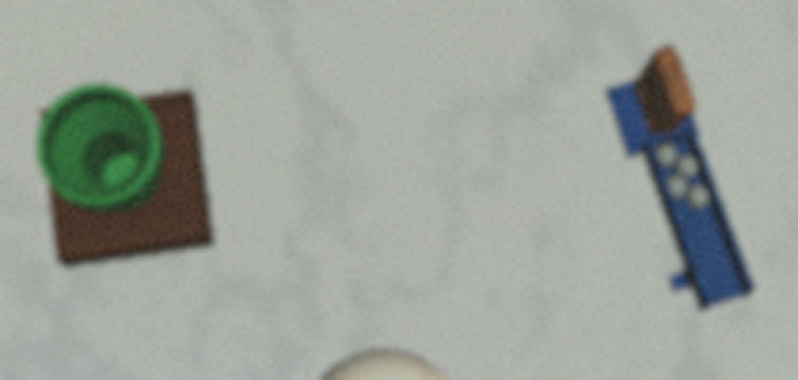

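Run:
```python
from h import *
D={n:dict(np.load(f"{n}0.npz")) for n in("top","side")}
T,S=D["top"],D["side"]
print("block top",tri(ray(T,(398.2,201.8)),ray(S,(315.5,242.5))), onz(T,(398.2,201.8),.1))
print("rim",tri(ray(T,(246.6,218.4)),ray(S,(290.5,153))), onz(T,(246.6,218.4),.145))
print("lip",onz(T,(411,257.6),.025))
c=[onz(T,(220+u/3.8,180+v/3.8),.035) for u,v in((40,110),(192,92),(212,242),(62,264))]
print("stand corners",np.round(c,3),"centre",np.mean(c,0))
print("tin",onz(T,(353,135),.1),"lemon",onz(T,(320,282),.02),"tape",onz(T,(281,138),.025))
```

```text
block top (array([ 0.56388118, -0.21304255,  0.09733245]), np.float64(0.0007908542718623879)) [ 0.5629336  -0.21268035  0.1       ]
rim (array([0.50676367, 0.10017666, 0.14120969]), np.float64(0.0008184528919585986)) [0.50575519 0.09953638 0.145     ]
lip [ 0.45301014 -0.25393709  0.025     ]
stand corners [[0.543 0.154 0.035]
 [0.558 0.065 0.035]
 [0.469 0.047 0.035]
 [0.453 0.134 0.035]] centre [0.50569793 0.10012688 0.035     ]
tin [ 0.70742926 -0.11212397  0.1       ] lemon [ 0.3907914  -0.05413061  0.02      ] tape [0.71814096 0.05185673 0.025     ]
```

The rows are not in the units I measure in: shifts go in units of 5 mm and turns go in units of 0.2 rad. I convert before sending: -0.384 m is -76.8, -0.175 m is -35, -0.64 rad is -3.2.

```bash
echo '[[[0.085,-76.8,-35,0,0],[0.085,-76.8,-35,0,-1],[0.085,-76.8,-35,0,-2],[0.085,-76.8,-35,0,-3.2],[0.085,-76.8,-35,0,-3.2],[0.085,-76.8,-35,0,-3.2],[0.085,-76.8,-35,0,-3.2]]]' > next.json && python3 steer.py next.json
```

```text
t: 1.02
eef_pos: [0.5022, 0.348, 0.2311]
eef_rot: [-3.141, -0.0, -2.783]
contact_force: [0.4, 1.1, -0.0]
gripper_width: 0.0849
gripper_force: 0.0
```

```bash
echo '[[[0.085,28,-109.4,0,0],[0.085,28,-109.4,0,0],[0.085,28,-109.4,0,0],[0.085,28,-109.4,0,0],[0.085,28,-109.4,0,0],[0.085,28,-109.4,0,0],[0.085,28,-109.4,0,0],[0.085,28,-109.4,0,0],[0.085,28,-109.4,0,0],[0.085,28,-109.4,0,0]]]' > next.json && python3 steer.py next.json
python3 - <<'E'
from h import *
from rig import r
st=r.read_state(); d=r.get_image("wrist"); np.savez("w1.npz",st=st,**d)
cv2.imwrite("pics/w1.png",cv2.convertScaleAbs(d["pixels"][...,::-1],alpha=1.5)); print(st["eef_pos"],st["eef_rot"])
E
```

```text
t: 2.28
eef_pos: [0.5607, -0.2174, 0.231]
eef_rot: [-3.139, -0.002, -2.791]
contact_force: [-0.2, 0.9, -0.6]
gripper_width: 0.0851
gripper_force: 0.0
[ 0.56065993 -0.21741085  0.23099916] [-3.13895916e+00 -1.73660105e-03 -2.79080563e+00]
```

View pics/w1.png

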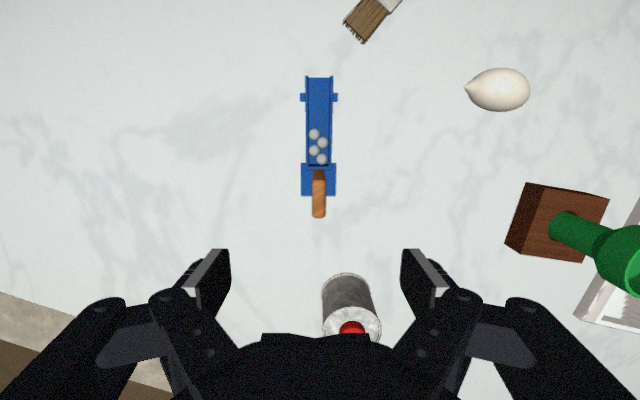

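Run:
```python
from h import *
f=np.load("w1.npz",allow_pickle=True); d={k:f[k] for k in f if k!="st"}; st=f["st"].item()
for c in mask(d,(3,90,40),(22,255,255))[:4]: print(cv2.contourArea(c),cv2.boundingRect(c))
for c in mask(d,*BLUE)[:3]: print("b",cv2.contourArea(c),cv2.boundingRect(c),np.round(cv2.minAreaRect(c),1) if 0 else cv2.minAreaRect(c))
R=Ro.from_euler("xyz",st["eef_rot"]).as_matrix()
for nm,uv,z in(("blockback",(318.5,216),.1),("blockfront",(318.5,180),.1),("lip",(319.5,78),.022),("footplate c",(318.5,164),.0)):
    p=onz(d,uv,z,st); print(nm,np.round(p,4),"tool",np.round(R.T@(p-st["eef_pos"]),4))
```

```text
2845.0 (520, 188, 89, 75)
963.5 (344, 0, 44, 43)
924.0 (0, 340, 40, 52)
549.5 (119, 381, 55, 19)
b 2871.0 (300, 76, 37, 120) ((318.0, 135.5), (119.0, 36.0), 90.0)
b 0.0 (162, 332, 1, 1) ((162.0, 332.0), (0.0, 0.0), 0.0)
blockback [ 0.5795 -0.2076  0.1   ] tool [-0.0213  0.0031  0.131 ]
blockfront [ 0.5455 -0.2201  0.1   ] tool [0.0149 0.003  0.131 ]
lip [ 0.4499 -0.2536  0.022 ] tool [0.1161 0.0046 0.2092]
footplate c [ 0.5444 -0.2197  0.    ] tool [0.0156 0.004  0.231 ]
```

```bash
echo '[[[0.085,-0.8,0.7,10,0],[0.085,-0.8,0.7,20,0],[0.085,-0.8,0.7,28,0],[0.085,-0.8,0.7,33.2,0],[0.06,-0.8,0.7,33.2,0],[0.04,-0.8,0.7,33.2,0],[0.02,-0.8,0.7,33.2,0],[0.016,-0.8,0.7,33.2,0],[0.016,-0.8,0.7,33.2,0],[0.016,-0.8,0.7,33.2,0]]]' > next.json && python3 steer.py next.json; echo '[[[0.013,0,0,0,0],[0.013,0,0,0,0]]]' > next.json && python3 steer.py next.json
```

```text
t: 3.58
eef_pos: [0.5654, -0.2068, 0.0662]
eef_rot: [-3.14, 0.002, -2.782]
contact_force: [1.4, -3.2, 3.4]
gripper_width: 0.0158
gripper_force: 2.1
t: 3.82
eef_pos: [0.5647, -0.2062, 0.0655]
eef_rot: [-3.141, 0.0, -2.782]
contact_force: [1.0, -1.2, 4.3]
gripper_width: 0.0134
gripper_force: 30.3
```

```bash
echo '[[[0.0136,0,0,0,0],[0.0136,0,0,0,0]]]' > next.json && python3 steer.py next.json; echo '[[[0.014,0,0,0,0],[0.014,0,0,0,0]]]' > next.json && python3 steer.py next.json; echo '[[[0.0145,0,0,0,0],[0.0145,0,0,0,0]]]' > next.json && python3 steer.py next.json
```

```text
t: 4.08
eef_pos: [0.5647, -0.2061, 0.0655]
eef_rot: [-3.141, 0.0, -2.781]
contact_force: [0.0, -1.1, 4.5]
gripper_width: 0.0139
gripper_force: 24.8
t: 4.32
eef_pos: [0.5645, -0.2061, 0.0651]
eef_rot: [3.142, -0.0, -2.781]
contact_force: [1.5, -0.8, 2.4]
gripper_width: 0.0141
gripper_force: 1.6
t: 4.58
eef_pos: [0.564, -0.2058, 0.0648]
eef_rot: [3.141, -0.001, -2.781]
contact_force: [-0.6, -1.0, 0.2]
gripper_width: 0.0143
gripper_force: 0.4
```

```bash
cat > look.py <<'E'
# tilt of scoop from side view: block edge and chute line by blue+brown masks
from h import *
from rig import r
import sys
d=r.get_image("side"); n=sys.argv[1]
u0,v0,u1,v1=map(int,sys.argv[2:6])
c=cv2.resize(d["pixels"][v0:v1,u0:u1],None,fx=3,fy=3,interpolation=2)
cv2.imwrite(f"pics/{n}.png",cv2.convertScaleAbs(c[...,::-1],alpha=1.3)); np.savez(n+".npz",**d)
h=cv2.cvtColor(d["pixels"],cv2.COLOR_RGB2HSV)
b=cv2.inRange(h,(100,90,30),(130,255,255)); b[:v0]=0;b[v1:]=0;b[:,:u0]=0;b[:,u1:]=0
p=np.argwhere(b)[:,::-1]; i=np.argmin(p[:,0]); print("blue n",len(p),"mean",p.mean(0),"left end",p[p[:,0]<p[i,0]+4].mean(0),"right",p[p[:,0]>p[:,0].max()-4].mean(0), "angle",np.degrees(np.arctan(np.polyfit(p[:,0],p[:,1],1)[0])))
E
python3 look.py a0 230 220 350 310
echo '[[[0.012,0,0,0,0],[0.012,0,0,0,0],[0.012,0,0,-1.2,0],[0.012,0,0,-2.4,0],[0.012,0,0,-2.4,0]]]' > next.json && python3 steer.py next.json; python3 look.py a1 230 220 350 310
echo '[[[0.0134,0,0,0,0],[0.0134,0,0,0,0]]]' > next.json && python3 steer.py next.json; python3 look.py a2 230 220 350 310
echo '[[[0.0137,0,0,0,0],[0.0137,0,0,0,0]]]' > next.json && python3 steer.py next.json; python3 look.py a3 230 220 350 310
```

```text
blue n 342 mean [292.34502924 277.81871345] left end [257.04347826 280.69565217] right [323.88235294 278.47058824] angle -1.5092015465554713
t: 5.25
eef_pos: [0.565, -0.2062, 0.0781]
eef_rot: [-3.141, 0.001, -2.781]
contact_force: [-0.4, -0.3, -2.9]
gripper_width: 0.0134
gripper_force: 58.4
blue n 341 mean [292.8914956  273.37829912] left end [257.04545455 276.        ] right [324.93333333 274.13333333] angle -1.4942702835845534
t: 5.55
eef_pos: [0.5644, -0.206, 0.0771]
eef_rot: [3.141, -0.0, -2.781]
contact_force: [-0.1, 1.1, -1.9]
gripper_width: 0.0135
gripper_force: 36.9
blue n 346 mean [292.65317919 273.61560694] left end [256.91666667 276.5       ] right [324.         274.05263158] angle -1.5850737310003133
t: 5.85
eef_pos: [0.5645, -0.2061, 0.0772]
eef_rot: [3.141, -0.0, -2.781]
contact_force: [-0.2, 0.1, -2.3]
gripper_width: 0.0139
gripper_force: 18.3
blue n 346 mean [292.6849711  273.55202312] left end [257.         276.47826087] right [324.05263158 274.10526316] angle -1.5114222746025727
```

Lifted and firmly held, no tilt down to 18 N. Loosen further near the table.

```bash
for w in 1; do echo '[[[0.0139,0,0,0,0],[0.0139,0,0,0,0]]]' > next.json && python3 steer.py next.json; python3 look.py a4 230 220 350 310; done
echo '[[[0.0140,0,0,0,0],[0.0140,0,0,0,0]]]' > next.json && python3 steer.py next.json; python3 look.py a5 230 220 350 310
echo '[[[0.0141,0,0,0,0],[0.0141,0,0,0,0]]]' > next.json && python3 steer.py next.json; python3 look.py a6 230 220 350 310
```

```text
t: 6.15
eef_pos: [0.5645, -0.2061, 0.0773]
eef_rot: [3.142, 0.0, -2.781]
contact_force: [0.8, -0.6, -2.2]
gripper_width: 0.0139
gripper_force: 5.9
blue n 345 mean [292.8057971  273.62028986] left end [257.         276.41666667] right [324.05263158 274.10526316] angle -1.407620012710554
t: 6.45
eef_pos: [0.5647, -0.2061, 0.0775]
eef_rot: [-3.141, 0.0, -2.781]
contact_force: [-1.2, 0.8, -0.4]
gripper_width: 0.0141
gripper_force: 0.2
blue n 344 mean [293.70639535 277.99709302] left end [258.95454545 280.54545455] right [325.92857143 278.28571429] angle -2.3079744916674185
t: 6.75
eef_pos: [0.5646, -0.2062, 0.0774]
eef_rot: [-3.141, 0.0, -2.782]
contact_force: [0.0, 0.1, 0.3]
gripper_width: 0.0143
gripper_force: 0.0
blue n 345 mean [293.3826087  278.10434783] left end [258.91304348 280.17391304] right [325.92857143 278.28571429] angle -2.349384962365206
```

Converted, 0.012 m is 2.4.

```bash
echo '[[[0.016,0,0,0,0],[0.016,0,0,2.4,0],[0.016,0,0,2.4,0],[0.0125,0,0,2.4,0],[0.0125,0,0,2.4,0],[0.0125,0,0,0,0],[0.0125,0,0,0,0]]]' > next.json && python3 steer.py next.json |grep -E "pos|force"
echo '[[[0.0139,0,0,0,0],[0.0139,0,0,0,0]]]' > next.json && python3 steer.py next.json | grep -E "force"
echo '[[[0.01392,0,0,0,0],[0.01392,0,0,0,0]]]' > next.json && python3 steer.py next.json | grep -E "force"; python3 look.py b1 230 220 350 310
echo '[[[0.01394,0,0,0,0],[0.01394,0,0,0,0]]]' > next.json && python3 steer.py next.json | grep -E "force"; python3 look.py b2 230 220 350 310
echo '[[[0.01396,0,0,0,0],[0.01396,0,0,0,0]]]' > next.json && python3 steer.py next.json | grep -E "force"; python3 look.py b3 230 220 350 310
```

```text
eef_pos: [0.5656, -0.2065, 0.0788]
contact_force: [0.6, 0.0, -2.1]
gripper_force: 45.4
contact_force: [-0.5, -0.8, -2.3]
gripper_force: 6.1
contact_force: [-0.7, -0.6, -1.3]
gripper_force: 4.8
blue n 352 mean [294.02272727 272.93181818] left end [258.96153846 275.73076923] right [325.94444444 273.11111111] angle -2.0915065949430365
contact_force: [-0.2, -0.3, -2.0]
gripper_force: 3.5
blue n 343 mean [299.44606414 273.75510204] left end [263.06666667 278.06666667] right [330.86666667 271.46666667] angle -6.089471488461137
contact_force: [-0.8, -0.3, -1.1]
gripper_force: 2.2
blue n 342 mean [299.07602339 274.05263158] left end [263.06666667 278.06666667] right [330.86666667 271.46666667] angle -6.721945272486973
```

Converted, -0.02 m is -4, 0.012 m is 2.4.

```bash
echo '[[[0.01396,0,0,1.2,0],[0.01396,0,0,2.4,0],[0.01396,0,0,2.5,0],[0.01,0,0,2.5,0],[0.01,0,0,2.5,0],[0.01,0,0,0,0],[0.01,0,0,-4,0],[0.01,0,0,-9,0],[0.01,0,0,-15,0],[0.01,0,0,-21,0]]]' > next.json && python3 steer.py next.json
echo '[[[0.01,0,0,-6,0],[0.01,0,0,-11,0],[0.01,0,0,-14,0],[0.01,0,0,-16,0],[0.01,0,0,-16,0]]]' > next.json && python3 steer.py next.json
python3 - <<'E'
from h import *
from rig import r
st=r.read_state(); print(np.round(totool(st,np.array([.620,.143,.26])-st["eef_pos"]),4))
d=r.get_image("wrist"); np.savez("w2.npz",st=st,**d)
cv2.imwrite("pics/w2.png",cv2.convertScaleAbs(d["pixels"][...,::-1],alpha=1.5))
E
```

```text
t: 10.07
eef_pos: [0.5646, -0.2062, 0.1849]
eef_rot: [-3.141, 0.001, -2.782]
contact_force: [1.3, -0.2, -2.4]
gripper_width: 0.0133
gripper_force: 58.4
t: 10.7
eef_pos: [0.5646, -0.2062, 0.2628]
eef_rot: [-3.141, 0.001, -2.781]
contact_force: [-0.5, 0.8, -2.1]
gripper_width: 0.0133
gripper_force: 58.5
[-0.1749  0.3072  0.0028]
```

View pics/w2.png

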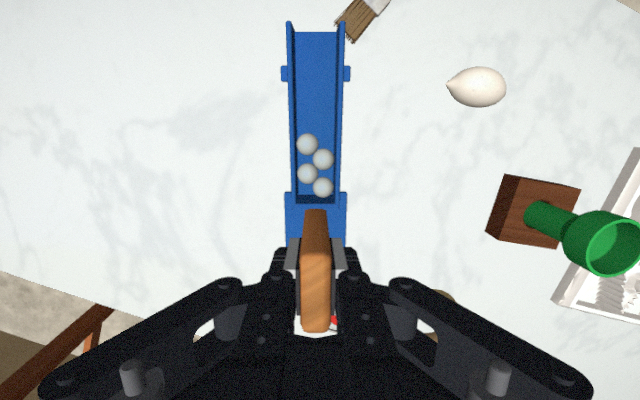

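```bash
python3 - <<'E'
from h import *
f=np.load("w2.npz",allow_pickle=True); d={k:f[k] for k in f if k!="st"}; st=f["st"].item()
for uv,z in(((316,32),-.044),((301,32),-.044),((333,32),-.044)):
    p=onz(d,uv,st["eef_pos"][2]+z,st); print(np.round(totool(st,p-st["eef_pos"]),4))
E
echo '[[[0.01,-0.6,1,0,0],[0.01,-2.2,4,0,0],[0.01,-5,8.6,0,0],[0.01,-8.8,15.4,0,0],[0.01,-13,22.8,0,0],[0.01,-17.6,30.8,0,0],[0.01,-22,38.6,0,0],[0.01,-26,46,0,0],[0.01,-29.8,52.4,0,0],[0.01,-32.4,57,0,0]]]' > next.json && python3 steer.py next.json
echo '[[[0.01,-1.4,2.6,0,0],[0.01,-2.2,4,0,0],[0.01,-2.6,4.4,0,0],[0.01,-2.6,4.4,0,0]]]' > next.json && python3 steer.py next.json
```

```text
[0.1191 0.0003 0.0439]
[ 0.1192 -0.0083  0.0439]
[0.1191 0.0101 0.0439]
t: 12.0
eef_pos: [0.615, 0.1218, 0.2617]
eef_rot: [3.14, -0.001, -2.778]
contact_force: [0.4, -0.6, -2.2]
gripper_width: 0.0133
gripper_force: 58.6
t: 12.5
eef_pos: [0.6202, 0.1419, 0.2623]
eef_rot: [-3.141, -0.0, -2.783]
contact_force: [0.7, -0.4, -2.4]
gripper_width: 0.0133
gripper_force: 58.6
```

Converted, 0.006 m is 1.2, 0.003 m is 0.6.

```bash
echo '[[[0.01,0.6,0,0,0],[0.01,1.2,0,0,0],[0.01,1.2,0,0.4,0],[0.01,1.2,0,0.4,0]]]' > next.json && python3 steer.py next.json|grep pos
python3 - <<'E'
from h import *
from rig import r
a=r.get_image("top"); b=r.get_image("side"); np.savez("t5.npz",**a); np.savez("s5.npz",**b)
A=cv2.resize(a["pixels"][160:270,190:290],None,fx=4,fy=4,interpolation=2); B=cv2.resize(b["pixels"][100:210,260:360],None,fx=4,fy=4,interpolation=2)
cv2.imwrite("pics/ts5.png",cv2.convertScaleAbs(np.hstack([A,B])[...,::-1],alpha=1.6))
E
```

```text
eef_pos: [0.6144, 0.1406, 0.2602]
```

View pics/ts5.png

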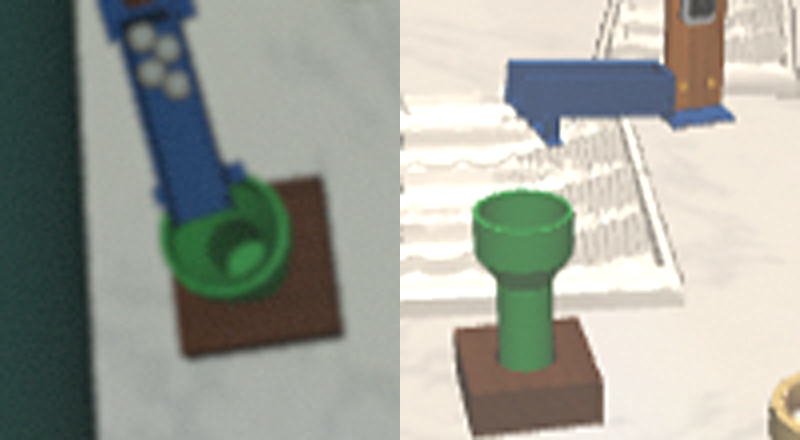

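```bash
python3 - <<'E'
from h import *
a=dict(np.load("t5.npz")); b=dict(np.load("s5.npz"))
print("lip",onz(a,(190+203/4,160+215/4),.216))
print("rim now",onz(a,(190+228/4,160+238/4),.1445))
u=np.array([-.9357,-.3528]); p=onz(a,(190+203/4,160+215/4),.216)[:2]-np.array([.506,.0998]); print("along",p@u,"lat",p@[-.3528,.9357])
E
echo '[[[0.0137,0,0,0,0],[0.0139,0,0,0,0],[0.0139,0,0,0,0]]]' > next.json && python3 steer.py next.json | grep force; python3 look.py c1 260 100 345 150
echo '[[[0.01392,0,0,0,0],[0.01392,0,0,0,0]]]' > next.json && python3 steer.py next.json | grep force; python3 look.py c2 260 100 345 150
```

```text
lip [0.50290717 0.10035674 0.216     ]
rim now [0.50362602 0.09863533 0.1445    ]
along 0.0026975401002404076 lat 0.0016120903536034304
contact_force: [-0.5, -0.3, -2.7]
gripper_force: 6.0
blue n 139 mean [312.35251799 123.20863309] left end [288.8        121.53333333] right [340.11111111 128.11111111] angle 5.911587010576289
contact_force: [0.2, -1.2, -2.4]
gripper_force: 4.7
blue n 135 mean [312.35555556 123.11111111] left end [288.8 121.6] right [340.11111111 128.11111111] angle 6.095140350243011
```

```bash
echo '[[[0.01393,0,0,0,0],[0.01393,0,0,0,0]]]' > next.json && python3 steer.py next.json | grep force; python3 look.py c3 260 100 345 150
echo '[[[0.01394,0,0,0,0]]]' > next.json && python3 steer.py next.json | grep gripper_force; python3 look.py c4 260 100 345 150
```

```text
contact_force: [0.2, -0.4, -2.4]
gripper_force: 4.1
blue n 195 mean [312.89230769 122.6974359 ] left end [289.47368421 122.10526316] right [340.1 127.7] angle 5.291061778076678
gripper_force: 3.4
blue n 199 mean [313.84924623 124.34170854] left end [291.05555556 125.22222222] right [342.36363636 127.09090909] angle 1.54919562145974
```

```bash
echo '[[[0.0139,0,0,0,0],[0.0139,0,0,0.8,0],[0.0139,0,0,1.6,0],[0.0139,0,0,2,0]]]' > next.json && python3 steer.py next.json | grep force;  python3 look.py c5 260 100 345 160
echo '[[[0.01395,0,0,0,0],[0.01395,0,0,0,0]]]' > next.json && python3 steer.py next.json | grep gripper_force; python3 look.py c6 260 100 345 160
```

```text
contact_force: [-0.2, -0.7, -2.3]
gripper_force: 3.3
blue n 162 mean [318.4691358  130.68518519] left end [294.66666667 133.        ] right [342.57142857 130.21428571] angle -6.465702136888131
gripper_force: 2.7
blue n 173 mean [318.05780347 130.65317919] left end [295.  133.8] right [342.5 130. ] angle -7.456512323263179
```

```bash
echo '[[[0.01396,0,0,0,0],[0.01396,0,0,0,0]]]' > next.json && python3 steer.py next.json | grep gripper_force; python3 look.py c7 260 100 345 160
python3 - <<'E'
from h import *
from rig import r
a=r.get_image("top"); b=r.get_image("side"); np.savez("t6.npz",**a); np.savez("s6.npz",**b)
A=cv2.resize(a["pixels"][160:270,190:290],None,fx=4,fy=4,interpolation=2); B=cv2.resize(b["pixels"][100:210,260:360],None,fx=4,fy=4,interpolation=2)
cv2.imwrite("pics/ts6.png",cv2.convertScaleAbs(np.hstack([A,B])[...,::-1],alpha=1.6))
E
```

```text
gripper_force: 2.1
blue n 173 mean [318.22543353 130.71098266] left end [295.         133.54545455] right [342.46666667 130.13333333] angle -7.26524665748651
```

View pics/ts6.png

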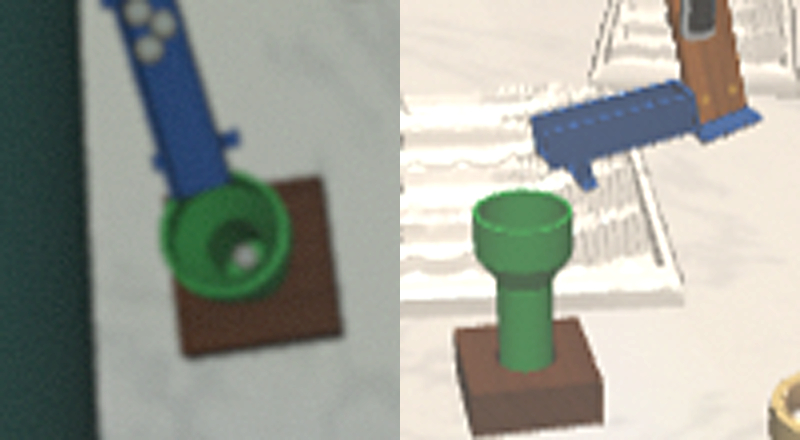

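The rows are not in the units I measure in: shifts go in units of 5 mm and turns go in units of 0.2 rad. I convert before sending: 0.01 m is 2, 0.005 m is 1.

```bash
echo '[[[0.0137,0,0,0,0],[0.0137,1,0,0,0],[0.0137,2,0,0,0],[0.0137,2,0,0,0]]]' > next.json && python3 steer.py next.json | grep force; echo '[[[0.0139,0,0,0,0],[0.01395,0,0,0,0]]]' > next.json && python3 steer.py next.json | grep gripper_force; python3 look.py d1 260 100 345 165
echo '[[[0.01397,0,0,0,0]]]' > next.json && python3 steer.py next.json | grep gripper_force; python3 look.py d2 260 100 345 165; echo '[[[0.01397,0,0,0,0]]]' > next.json && python3 steer.py next.json | grep gripper_force; python3 look.py d3 260 100 345 165
```

```text
contact_force: [0.2, -0.4, -2.1]
gripper_force: 8.8
gripper_force: 2.7
blue n 182 mean [316.29120879 131.02747253] left end [291.8        134.33333333] right [342.4        129.13333333] angle -6.291182738913057
gripper_force: 1.5
blue n 156 mean [318.69230769 132.37179487] left end [294.1 136.5] right [342.5 129.5] angle -10.355429085587206
gripper_force: 1.1
blue n 160 mean [320.96875 136.75   ] left end [299.125 141.75 ] right [342.5 132.5] angle -17.66701874447728
```

```bash
echo '[[[0.0134,0,0,0,0]]]' > next.json && python3 steer.py next.json | grep gripper_force; python3 look.py d4 260 100 345 165
python3 - <<'E'
from h import *
from rig import r
a=r.get_image("top"); b=r.get_image("side")
A=cv2.resize(a["pixels"][160:270,190:290],None,fx=4,fy=4,interpolation=2); B=cv2.resize(b["pixels"][100:210,260:360],None,fx=4,fy=4,interpolation=2)
cv2.imwrite("pics/ts7.png",cv2.convertScaleAbs(np.hstack([A,B])[...,::-1],alpha=1.6))
E
```

```text
gripper_force: 14.7
blue n 159 mean [320.59119497 136.62893082] left end [297.25 140.25] right [342.55555556 132.72222222] angle -16.058810625218776
```

View pics/ts7.png

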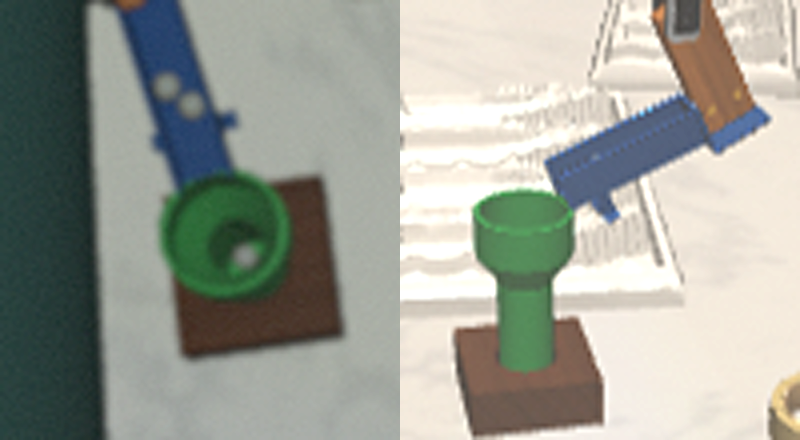

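Converted, 0.025 m is 5, -0.02 m is -4.

```bash
echo '[[[0.0125,3.6,0,-4,0],[0.0125,5,0,-4.4,0],[0.0125,5,0,-4.4,0]]]' > next.json && python3 steer.py next.json
python3 - <<'E'
from h import *
from rig import r
a=r.get_image("top"); b=r.get_image("side")
A=cv2.resize(a["pixels"][160:270,190:290],None,fx=4,fy=4,interpolation=2); B=cv2.resize(b["pixels"][100:210,260:360],None,fx=4,fy=4,interpolation=2)
cv2.imwrite("pics/ts8.png",cv2.convertScaleAbs(np.hstack([A,B])[...,::-1],alpha=1.6))
E
```

```text
t: 17.35
eef_pos: [0.5816, 0.1283, 0.2723]
eef_rot: [3.142, 0.001, -2.782]
contact_force: [0.2, 0.6, -2.4]
gripper_width: 0.0128
gripper_force: 36.6
```

View pics/ts8.png

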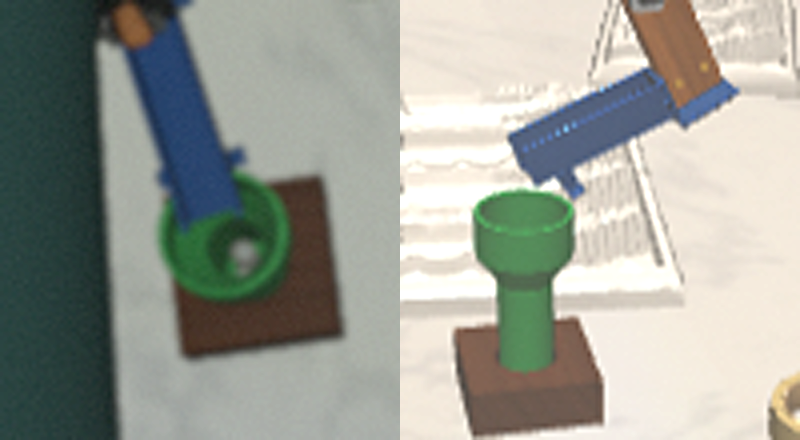

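```bash
echo '[[[0.01,0,0,-4,0],[0.01,-6,0,-6,0],[0.01,-10,0,-6,0],[0.01,-9,-10,-6,0],[0.01,0,-20,-6,0],[0.01,10,-30,-6,0],[0.01,18,-40,-6,0],[0.01,26,-50,-2,0],[0.01,32,-58,6,0],[0.01,34.6,-61.4,14,0]]]' > next.json && python3 steer.py next.json
python3 - <<'E'
from h import *
from rig import r
st=r.read_state(); print(np.round(totool(st,np.array([.528,-.22,.115])-st["eef_pos"]),4))
E
echo '[[[0.01,0,0,2,0],[0.01,0,0,2,0]]]' > next.json && python3 steer.py next.json|grep -E "pos|force"; python3 look.py e1 200 180 380 320
```

```text
t: 18.7
eef_pos: [0.5283, -0.223, 0.2023]
eef_rot: [-3.139, 0.003, -2.784]
contact_force: [1.2, 0.3, -1.3]
gripper_width: 0.013
gripper_force: 59.3
[-0.0006  0.0032  0.0873]
eef_pos: [0.5282, -0.219, 0.1913]
contact_force: [-0.9, 0.1, -1.4]
gripper_force: 59.2
blue n 382 mean [296.31675393 237.84816754] left end [254.66666667 246.5       ] right [328.  228.1] angle -17.010597304526076
```

Converted, 0.08 m is 16, 0.072 m is 14.4.

```bash
echo '[[[0.01,0,0,6,0],[0.01,0,0,12,0],[0.01,0,0,14.4,0],[0.01,0,0,16,0],[0.01,0,0,16,0]]]' > next.json && python3 steer.py next.json|grep -E "pos|force"; python3 look.py e2 200 200 380 320;  echo '[[[0.0135,0,0,0.8,0],[0.0135,0,0,1.6,0],[0.0135,0,0,1.6,0]]]' > next.json && python3 steer.py next.json|grep -E "pos|force"; python3 look.py e3 200 200 380 320
```

```text
eef_pos: [0.5302, -0.2193, 0.1143]
contact_force: [-0.0, 1.5, 2.6]
gripper_force: 60.2
blue n 368 mean [296.8423913  268.18478261] left end [257.5 274.5] right [327.8        258.66666667] angle -17.622708454514694
eef_pos: [0.5361, -0.218, 0.1099]
contact_force: [6.1, 6.8, 18.5]
gripper_force: 25.6
blue n 376 mean [297.44414894 268.97606383] left end [259.5 275.5] right [328.875 260.625] angle -15.406895966918945
```

Converted, -0.02 m is -4, 0.02 m is 4.

```bash
echo '[[[0.0138,0,0,0,0],[0.01385,-0.8,0,0.8,0],[0.01385,-1.6,0,1.6,0],[0.01385,-2.4,0,2.4,0],[0.01385,-3.2,0,3.2,0],[0.01385,-4,0,4,0],[0.01385,-4,0,4,0]]]' > next.json && python3 steer.py next.json|grep -E "pos|force"; python3 look.py e4 200 200 380 320
```

```text
eef_pos: [0.5517, -0.2118, 0.0873]
contact_force: [2.5, 0.2, 3.2]
gripper_force: 6.4
blue n 360 mean [298.31944444 273.54444444] left end [261.         275.88888889] right [330.  270.5] angle -7.3515492544399565
```

Converted, 0.014 m is 2.8, 0.012 m is 2.4.

```bash
echo '[[[0.01385,-0.6,0,0.8,0],[0.01385,-1.2,0,1.6,0],[0.01385,-1.6,0,2.4,0],[0.01385,-1.6,0,2.8,0]]]' > next.json && python3 steer.py next.json|grep -E "pos|force"; python3 look.py e5 200 200 380 320; echo '[[[0.01385,0,0,0.6,0],[0.01385,0,0,1.2,0],[0.01385,0,0,1.2,0]]]' > next.json && python3 steer.py next.json|grep -E "pos|force"; python3 look.py e6 200 200 380 320
```

```text
eef_pos: [0.5539, -0.2101, 0.0705]
contact_force: [-1.7, 1.9, 12.2]
gripper_force: 8.0
blue n 359 mean [293.69637883 277.86629526] left end [258.39130435 280.13043478] right [324.94444444 278.11111111] angle -2.0017260734407434
eef_pos: [0.5544, -0.2099, 0.065]
contact_force: [-0.6, 1.8, 10.4]
gripper_force: 9.3
blue n 364 mean [293.65659341 277.8021978 ] left end [258.32 279.68] right [324.94444444 278.11111111] angle -1.947732486277975
```

Converted, -0.185 m is -37, -0.18 m is -36.

```bash
echo '[[[0.0145,0,0,0,0],[0.02,0,0,0,0],[0.03,0,0,0,0],[0.04,0,0,0,0],[0.05,0,0,-4,0],[0.06,0,0,-12,0],[0.085,0,0,-24,0],[0.085,0,0,-36,0],[0.085,0,0,-37,0],[0.085,0,0,-37,0]]]' > next.json && python3 steer.py next.json; python3 look.py e7 200 200 380 320
python3 - <<'E'
from h import *
from rig import r
st=r.read_state(); print(np.round(totool(st,np.array([.540,.112,.28])-st["eef_pos"]),4))
E
```

```text
t: 23.25
eef_pos: [0.5543, -0.2099, 0.2506]
eef_rot: [-3.141, 0.002, -2.781]
contact_force: [-0.6, -0.9, -0.7]
gripper_width: 0.0851
gripper_force: 0.0
blue n 336 mean [293.89583333 277.80654762] left end [258.47619048 280.52380952] right [325.         277.94117647] angle -1.8767253440045126
[-0.1006  0.3059 -0.0307]
```

Converted, 0.307 m is 61.4, -0.04 m is -8.

```bash
echo '[[[0.085,0,0,-8,0],[0.085,-26.8,61.4,-8,0],[0.085,-26.8,61.4,-8,0],[0.085,-26.8,61.4,-8,0],[0.085,-26.8,61.4,-8,0],[0.085,-26.8,61.4,-8,0],[0.085,-26.8,61.4,-8,0],[0.085,-26.8,61.4,-8,0],[0.085,-26.8,61.4,-8,0],[0.085,-26.8,61.4,-8,0]]]' > next.json && python3 steer.py next.json|grep pos
python3 - <<'E'
from h import *
from rig import r
st=r.read_state(); d=r.get_image("wrist"); np.savez("w3.npz",st=st,**d)
g=mask(d,(50,80,20),(90,255,255))[0]; (x,y,w,h)=cv2.boundingRect(g); print(x,y,w,h,cv2.fitEllipse(g))
c=d["pixels"][max(y-10,0):y+h+10,max(x-10,0):x+w+10]
a=cv2.resize(c,(390,390),interpolation=2)
t=r.get_image("top")["pixels"][60:370,130:440]; t=cv2.resize(t,(390,390),interpolation=2)
cv2.imwrite("pics/w3.png",cv2.convertScaleAbs(np.hstack([a,t])[...,::-1],alpha=1.5))
E
```

```text
eef_pos: [0.5715, 0.1223, 0.289]
284 86 68 70 ((317.7053527832031, 120.77101135253906), (67.2745590209961, 69.40924835205078), 0.5490166544914246)
```

View pics/w3.png

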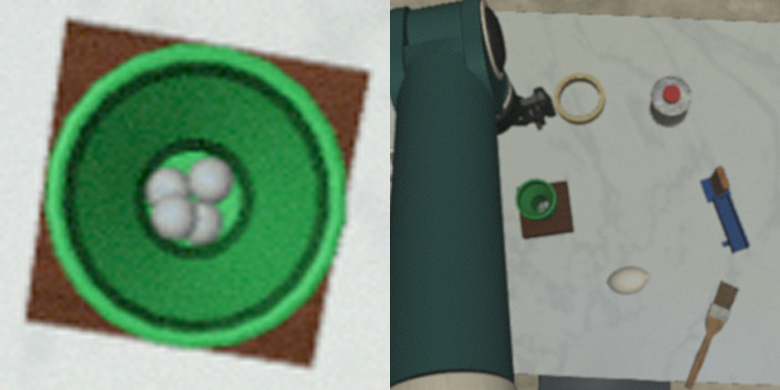

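Run:
```python
from h import *
from rig import r
f=np.load("w3.npz",allow_pickle=True); d={k:f[k] for k in f if k!="st"}; s0=f["st"].item()
p=onz(d,(317.7,120.8),.143,s0); print(p)
st=r.read_state(); print(st["eef_pos"],st["eef_rot"]); p[2]=.105
print(np.round(totool(st,p-st["eef_pos"]),4), np.round(totool(st,np.array([.505,.0996,.105])-st["eef_pos"]),4))
```

```text
[0.50556464 0.09999265 0.143     ]
[0.57155648 0.12299218 0.28931717] [-3.14132397e+00 -6.61275143e-05 -2.78387116e+00]
[0.0699 0.0016 0.1843] [0.0705 0.0014 0.1843]
```

```bash
echo '[[[0.085,8,0.2,6,0],[0.085,14,0.3,16,0],[0.085,14,0.3,20,0],[0.085,14,0.3,20,0],[0.085,14,0.3,20,0]]]' > next.json && python3 steer.py next.json|grep pos
python3 - <<'E'
from h import *
from rig import r
st=r.read_state(); print(np.round(totool(st,np.array([.5055,.0999,.105])-st["eef_pos"]),4))
E
```

```text
eef_pos: [0.5066, 0.1012, 0.1905]
[ 0.0017 -0.0009  0.0854]
```

Converted, 0.085 m is 17, 0.08 m is 16.

```bash
echo '[[[0.085,0.2,-0.2,6,0],[0.085,0.2,-0.2,12,0],[0.085,0.2,-0.2,16,0],[0.085,0.2,-0.2,17,0],[0.078,0.2,-0.2,17,0],[0.072,0.2,-0.2,17,0],[0.068,0.2,-0.2,17,0],[0.066,0.2,-0.2,17,0]]]' > next.json && python3 steer.py next.json; echo '[[[0.063,0,0,0,0],[0.06,0,0,0,0],[0.05,0,0,0,0],[0.05,0,0,0,0]]]' > next.json && python3 steer.py next.json
```

```text
t: 26.28
eef_pos: [0.5051, 0.1001, 0.1048]
eef_rot: [-3.142, 0.001, -2.781]
contact_force: [0.4, -0.7, -0.2]
gripper_width: 0.0659
gripper_force: 0.0
t: 26.78
eef_pos: [0.5053, 0.1002, 0.105]
eef_rot: [3.142, 0.001, -2.781]
contact_force: [-1.8, -0.3, 4.6]
gripper_width: 0.0633
gripper_force: 65.0
```

Converted, -0.1 m is -20, -0.01 m is -2.

```bash
echo '[[[0.05,0,0,-2,0],[0.05,0,0,-5,0],[0.05,0,0,-8,0],[0.05,0,0,-11,0],[0.05,0,0,-14,0],[0.05,0,0,-17,0],[0.05,0,0,-19,0],[0.05,0,0,-20,0],[0.05,0,0,-20,0],[0.05,0,0,-20,0]]]' > next.json && python3 steer.py next.json
python3 - <<'E'
from h import *
from rig import r
d=r.get_image("side"); np.savez("z1.npz",**d)
for c in mask(d,(50,80,20),(90,255,255))[:2]:
    print(cv2.boundingRect(c),cv2.minAreaRect(c)); b=c[c[:,0,1]>=c[:,0,1].max()-1][:,0].mean(0); print("foot px",b)
    o,v=ray(d,b); s=(.0999-o[1])/v[1]; print("foot z",(o+s*v))
E
python3 look.py z2 200 200 380 320; echo '[[[0.05,0,0,0,0],[0.05,0,0,0,0],[0.05,0,0,0,0],[0.05,0,0,0,0],[0.05,0,0,0,0],[0.05,0,0,0,0]]]' > next.json && python3 steer.py next.json
```

```text
t: 28.02
eef_pos: [0.5044, 0.0999, 0.2038]
eef_rot: [3.142, -0.001, -2.781]
contact_force: [-0.7, -0.0, -2.6]
gripper_width: 0.0636
gripper_force: 66.5
(3, 0, 40, 63) ((22.29867172241211, 30.980091094970703), (64.39041137695312, 35.32160186767578), 86.18592071533203)
foot px [37.875 61.5  ]
foot z [-0.0524426   0.0999      0.36530407]
(0, 61, 70, 46) ((35.58051300048828, 83.17154693603516), (69.47857666015625, 41.52985382080078), 3.468229293823242)
foot px [ 68.33333333 105.33333333]
foot z [-0.01968665  0.0999      0.26536473]
blue n 337 mean [293.75074184 277.88724036] left end [258.38095238 280.04761905] right [325.         277.94117647] angle -1.9678841589679577
t: 28.88
eef_pos: [0.5048, 0.1, 0.2043]
eef_rot: [-3.142, 0.0, -2.781]
contact_force: [-0.6, -0.3, -2.8]
gripper_width: 0.0636
gripper_force: 66.5
```

```bash
python3 - <<'E'
from h import *
d=dict(np.load("z1.npz"))
for c in mask(d,(55,120,20),(80,255,255)):
    x,y,w,h=cv2.boundingRect(c)
    if x>250 and cv2.contourArea(c)>30:
        P=c[:,0]; b=P[P[:,1]>=P[:,1].max()-1].mean(0); o,v=ray(d,b); s=(.08-o[1])/v[1]
        tube=P[P[:,1]>y+h*.55]; L=tube[tube[:,0]<b[0]];R=tube[tube[:,0]>b[0]]
        print((x,y,w,h),"foot",b,o+s*v,"edge slopes",[np.degrees(np.polyfit(q[:,1],q[:,0],1)[0]) for q in(L,R)])
E
python3 - <<'E'
from h import *
d=dict(np.load("z1.npz")); im=d["pixels"][80:190,250:340].copy(); hsv=cv2.cvtColor(im,cv2.COLOR_RGB2HSV)
m=cv2.inRange(hsv,(45,80,15),(95,255,255))
for i in range(0,110,4):
    q=np.flatnonzero(m[i]); print(80+i,(q.min()+250,q.max()+250,len(q)) if len(q) else None, end="; ")
E
```

```text
80 None; 84 None; 88 None; 92 None; 96 None; 100 None; 104 None; 108 None; 112 (np.int64(282), np.int64(295), 6); 116 (np.int64(277), np.int64(302), 9); 120 (np.int64(278), np.int64(302), 15); 124 (np.int64(278), np.int64(301), 14); 128 (np.int64(278), np.int64(301), 14); 132 (np.int64(288), np.int64(288), 1); 136 None; 140 (np.int64(284), np.int64(296), 13); 144 (np.int64(284), np.int64(296), 13); 148 (np.int64(284), np.int64(296), 13); 152 (np.int64(284), np.int64(296), 13); 156 (np.int64(284), np.int64(295), 12); 160 (np.int64(285), np.int64(295), 11); 164 (np.int64(285), np.int64(296), 12); 168 None; 172 None; 176 None; 180 None; 184 None; 188 None;
```

```bash
python3 -c "
from rig import r
print(r.job_done())"
```

```text
the job is handed in; nothing more can be done
None
```

Job handed in at about t = 29 s: all four balls were seen in the shaker's tube after the pour, the scoop stands upright on the table and released, and the gripper holds the shaker upright and still with its foot about 11 cm above the table; no verdict was returned.

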